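# Clamp a brush blank in the carving jig with its cam lever

## Task

Without lifting it off the jig, push the sawn brush blank that lies on the clamping jig along the fence with a fingertip until its head butts against the end stop. Then, with one finger, push the cam lever all the way round, anticlockwise seen from above, until it rests against its stop pin and the blank is clamped tight and straight against the fence. Leave the blank clamped in the jig, and do not disturb the other things on the bench.

Things in the scene. Friction and masses are not known exactly. Their poses are not given: they have to be found in the camera images.
- jig: grey laminated board, 198 x 330 x 18 mm, of a clamping jig screwed to the bench; fixed, but placed differently at each start. Origin: underside; the base spans x -100..+98, y -185..+145 mm from it. Its y axis runs along the fence to the end stop, x across to the fence. End stop: wooden block on the base, 66 (x) x 20 (y) x 22 mm high, at x -20..+46 mm, its face at y = +105 mm
- fence_mid (a point): point on the straight wooden fence faced with 10 mm of springy cork (gives under the clamp, about 2 mm), 300 mm long, 24 mm high in all, 32 mm thick, fixed along the +x edge of the jig's base: middle of its free clamping face, at base level (jig x = +59, y = -20 mm); axes parallel to the jig's
- blank: loose sawn hairbrush blank, 20 mm thick, about 0.15 kg, flat on the jig between fence and cam. Head 72 (x) x 105 (y) mm, 23 mm wide handle, round butt of 30 mm diameter, 220 mm long in all. Origin: underside, centre of the head; y axis from handle to head. Starts 20 to 50 mm short of the end stop, up to 5 mm off the fence, nearly parallel to it; slides under about 1 N
- butt (a point): end of the blank's round butt (handle end), at half thickness (28 mm above the table): the place to push it towards the end stop
- head_corner (a point): corner of the blank's head on the fence side at the end-stop end, at half thickness; when the blank is home it lies at stop_face (up to 2 mm beyond it in jig x once clamped)
- stop_face (a point): point fixed on the jig where the plane of the end stop's face meets the plane of the fence's face, 28 mm above the table; axes parallel to the jig's
- cam_lever (a joint): angle of the cam lever about its upright pivot, rad: 0 = fully open, grows anticlockwise seen from above, 1.8 = against its stop pin (hard stop, blank clamped). Starts between 0 and 0.45. It stays where it is left; it turns against 0.15 N m, and more rising to about 0.8 N m at the pin once the cam bears on the blank, from about 1.25 rad on
- cam_pivot (a point): point on the cam lever's pivot axis at its mid-height, 33 mm above the table (a bolt and nut stand up to 51 mm). On the pivot, one piece with the lever, is a round black eccentric cam, 56 mm diameter, 18 mm thick, its centre 10 mm off the pivot; it presses on the side of the blank's head facing away from the fence
- lever_tip (a point): end of the lever's centre line, 125 mm from the pivot, 33 mm above the table. The lever is a straight black bar, 15 mm wide, 18 mm high (24 to 42 mm above the table), with a round end of 21 mm diameter; open, it points to the robot side; it swings anticlockwise to lie roughly along jig -y beside the blank's handle
- pin (a point): top of the steel stop pin for the lever, 8 mm diameter, 44 mm above the table, 60 mm from the pivot on the lever's far side
- sanding_block: loose cork sanding block, 32 x 66 x 28 mm, lying on the jig's base near its -x -y corner; bystander. Origin: centre of underside
- spare_blank: loose second sawn blank, same shape as the one on the jig, lying flat on the table to the left of the jig; bystander. Origin: underside, centre of the head
- hairbrush: loose finished wooden brush, 220 mm long, 34 mm high, lying bristles down on the table; bystander. Origin: under the centre of the head
- oil_jar: loose small jar, 52 mm diameter, 62 mm high, standing on the table off the +y end of the jig; bystander. Origin: centre of underside
- glue: loose glue bottle, 44 mm diameter, 130 mm high, standing on the table to the right; bystander. Origin: centre of underside
- mallet: loose wooden mallet, 240 mm long, 65 mm high, on the table to the right; bystander. Origin: underside, on the handle near its middle
- rule: loose steel rule, 26 x 160 x 4 mm, flat on the table near the robot on the left; bystander. Origin: centre of underside
There are look-alikes about, which are no part of the job. What is shaped like the blank but pink is not meant.

How it is judged (in metres and radians):
On the way, in this order (a step that is already met when the one before it is completed fails the run):
1. the blank's head is against the end stop (within 3 mm) while the lever is still open (below 0.8 rad) (y of head_corner in the frame of stop_face above -0.003 m and value of joint cam_lever below 0.8 rad), for 0.2 s.
2. the cam lever is pushed round to its stop pin (beyond 1.72 rad) (value of joint cam_lever above 1.72 rad), for 0.2 s.
At the end, for the whole second after the job is handed in: the lever is within 0.08 rad of its stop pin and at rest; the blank lies flat and still on the jig, its head within 3 mm of the end stop and 2 mm of the fence, straight to 0.03 rad, pressed by the cam against the fence with more than 8 N (y of head_corner in the frame of stop_face above -0.003 m and value of joint cam_lever above 1.72 rad and velocity of joint cam_lever between -0.05 and 0.05 rad/s and x of head_corner in the frame of stop_face above -0.002 m and angle between the y axis of blank and the y axis of jig, either way round below 0.03 rad and contact force between blank and cam_lever above 8 N and linear speed of blank below 0.01 m/s and height (world z) of blank below 0.024 m); the robot touches nothing.
It fails at once if the blank is lifted off the jig (6 mm) or tipped (height (world z) of blank above 0.024 m or angle between blank's own z axis and vertical above 0.12 rad).
It fails at once if another thing on the bench is moved by more than 15 mm (distance of any of sanding_block, spare_blank, hairbrush, oil_jar, glue, mallet, rule from where it was at the start of the episode above 0.015 m).
It also fails if it takes over 45 s, if anything falls off the work surface, if the arm or the gripper's body presses on something with over 40 N, if the wrist force passes 120 N, or if a joint passes its speed limit or range.

## Robot

A 6-joint arm with a two-finger parallel gripper is mounted at the origin on the work surface. World frame = base frame: x ahead of the robot, y to its left, z up, the work surface at z = 0. Lengths are in mm, angles in rad, forces in N, time in s.
With the tool pointing down it reaches from about 400 to 925 mm from the base axis. Payload 12.5 kg.
Tool frame: the origin (TCP) lies at the very end of the fingers, on their centre line; the grasp point (between the pads) lies behind it (env.grip_depth is the z of the grasp point in the tool frame, in mm); z points along the fingers, y is the line along which they close (so a half turn about z gives the same grasp; the last joint's range is limited). The gripper opens to 95 mm and grips with 3 to 60 N. Pads are 20 mm wide; open, the fingers measure 119 mm over their backs; the gripper's body (75 mm by 180 mm) begins 59 mm behind the grasp point.
Start: joints at [1.232, 0.491, 1.559, -0, 1.092, -0.106], TCP at [144.172, 608.166, 179.561] pointing down, gripper open.
Joint ranges: [-3.1, 3.1], [-0.84, 2.19], [0.05, 2.79], [-1.13, 4.28], [0.06, 2.93], [-2.69, 2.69]. Speed limits (rad/s): [2.22, 2.22, 2.79, 3.14, 3.14, 3.14].

## Interface

Orientations are given as [roll, pitch, yaw] about the fixed x, y, z axes, in that order (R = Rz(yaw) Ry(pitch) Rx(roll)).
In Python, from cell import env, optics gives the robot as it stands.
- The arm moves only by the tool step_arm, never from a script. Its argument "moves" is a list of rows, each an object of numbers: "tx", "ty", "tz": the shift along the tool's x, y, z in mm; "roll": the turn about the tool's z in rad. In form: [{"tx": .., "ty": .., "tz": .., "roll": ..}, ...]. A call has 1 to 12 rows; each row is the pose to reach, as a shift and turn from the pose commanded when the call began, along the tool's axes at that moment; what a row does not reach only later rows make up. A row lasts 1/12 s, in which the tool goes at most 41.7 mm and 7.16 degrees, less where a joint would pass 70% of its speed; a pose out of reach is approached as far as the arm can. A call with a gripper value outside its range is refused whole. "grip" is the finger opening in mm, from 0 to 95.1, set as the call begins (left out, the last holds). The fingers move at their own pace and stop on an object; the grip force is fixed at half the most. Time passes only in rows, so rows that repeat a pose let the fingers close. It gives the time, the measured TCP pose, the force, the opening and the grip force at its end, in the units of the state.
- env.state(): the state, without advancing time (a new reading comes with each control period).
- optics.read_camera(name): name is "scene" or "top" or "wrist"; returns a dict with "pixels" (480x640x3 uint8, blue, green, red), "mtx" (3x3 intrinsics, pixels), "view" (4x4, takes a point from world to camera coordinates). Camera axes: x right, y down, z forward; pixel columns grow to the right and rows downward; lengths in mm; the calibration is good to about 2 mm. The wrist camera is an equidistant fisheye: a pixel r from the principal point sees the ray r / f radians off the axis. A picture is of the moment at which its call begins. There is no depth.
- env.job_done(): hands the job in; it is judged then, once.
The state is a dict: "t": time; "joints": joint angles; "qvel": joint speeds; "tau": joint torques, N m; "eef_pos": TCP position; "tcp_rot": TCP orientation; "ft_force": force on the tool from outside, world axes, zero at the start; "moment": the same for the moment, N m; "opening": opening from 0.0 (shut) to 1.0 (fully open); "grip_force": force on a finger pad.
Only numpy, scipy, OpenCV 4.12 (cv2) and the standard library are available. Lean on these libraries where they do the work, as an engineer would, in place of code of your own. Each camera call takes 0.05 s, during which the arm holds its last target. There are 200 camera calls.

## Working session

There is one attempt and no reset: what is moved stays moved. The work goes in short steps, Python scripts to look and compute and a tool call to move; the robot and the scene stay as the last step left them, time stands still between calls to the robot, and variables do not carry over. Pictures are saved under pics/ and viewed, at most 10 in all, crops included, and the job is handed in when it is done.

Besides the shell and the picture viewer there is one more tool, called after "Request:" as a command line: name --argument value ..., lists and objects as JSON in quotes. step_arm: Moves the arm, as the interface text tells. Its arguments: {"type":"object","properties":{"moves":{"type":"array"},"grip":{"type":"number"}},"required":["moves"]}

```bash
mkdir -p pics; python3 - <<'E'
from cell import env, optics
import cv2,pickle
d={}
for n in("top","scene"):
    c=optics.read_camera(n); d[n]=c; cv2.imwrite(f"pics/{n}0.png",c["pixels"]); print(n,c["mtx"].tolist(),c["view"].round(3).tolist())
pickle.dump(d,open("cams0.pkl","wb"))
s=env.state(); print(s["t"],s["eef_pos"],s["tcp_rot"],env.grip_depth)
E
```

```text
top [[451.84312462227354, 0.0, 318.2138586358335], [0.0, 451.84312462227354, 243.26602110875797], [0.0, 0.0, 1.0]] [[-0.008, -1.0, 0.004, -36.634], [-0.99, 0.007, -0.142, 503.877], [0.142, -0.005, -0.99, 1017.943], [0.0, 0.0, 0.0, 1.0]]
scene [[542.4591970240307, 0.0, 320.6819367559315], [0.0, 542.4591970240307, 237.23701754749993], [0.0, 0.0, 1.0]] [[0.833, 0.553, -0.013, -407.252], [0.432, -0.664, -0.61, -210.628], [-0.346, 0.502, -0.792, 1873.25], [0.0, 0.0, 0.0, 1.0]]
0.1 [144.07231605 607.89850673 179.03019462] [-3.14061019e+00 -1.21053816e-04  2.90876558e+00] -18.8
```

View pics/top0.png

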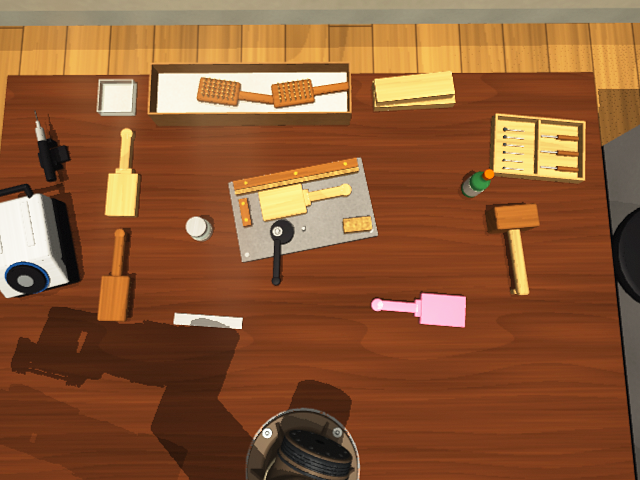

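View pics/scene0.png

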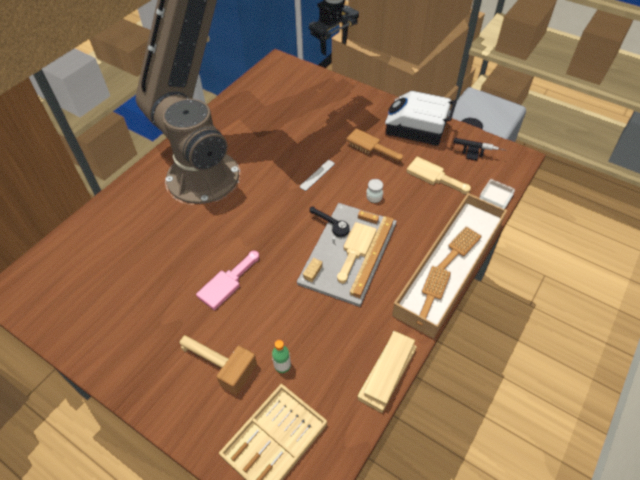

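The top view shows the jig at about (303,210), with the fence on the far side, the end stop at left (245,212), the cam at (282,232) and the lever tip at (276,281). The jar is at (199,228), and the sanding block at (357,225).

These could be taken for the blank:
- Pale blank on the jig: (300,198)
- Spare blank: (122,172)
- Pink look-alike: (420,308)
- Hairbrush: (115,275)
- Boxed brushes: (220,92) and (293,93)
- Pale planks: (415,90)

I choose the pale one on the jig, between fence and cam.

```bash
cat > h.py <<'E'
import numpy as np,cv2
def ray(c,uv,z):
    uv=np.atleast_2d(np.float64(uv)); R=c["view"][:3,:3]; o=-R.T@c["view"][:3,3]
    d=np.c_[uv,np.ones(len(uv))]@np.linalg.inv(c["mtx"]).T@R
    return o+d*((z-o[2])/d[:,2])[:,None]
def proj(c,p):
    q=np.atleast_2d(p)@c["view"][:3,:3].T+c["view"][:3,3]; q=q@c["mtx"].T; return q[:,:2]/q[:,2:]
E
python3 - <<'E'
import pickle,cv2,numpy as np
from h import *
c=pickle.load(open("cams0.pkl","rb"))["top"]; im=c["pixels"]
crop=im[150:295,220:390]; cv2.imwrite("pics/crop0.png",cv2.resize(crop,None,fx=4,fy=4,interpolation=cv2.INTER_CUBIC))
hsv=cv2.cvtColor(im,cv2.COLOR_BGR2HSV)
for p in [(300,200),(332,191),(346,190),(270,250),(330,230),(300,172),(245,212),(355,225),(281,232)]: print(p,hsv[p[1],p[0]])
E
```

```text
(300, 200) [ 26 114 252]
(332, 191) [ 25 121 252]
(346, 190) [ 27 109 252]
(270, 250) [ 18  39 194]
(330, 230) [ 20  40 187]
(300, 172) [ 14 199 211]
(245, 212) [ 14 189 224]
(355, 225) [ 19 163 231]
(281, 232) [ 21  27 243]
```

View pics/crop0.png

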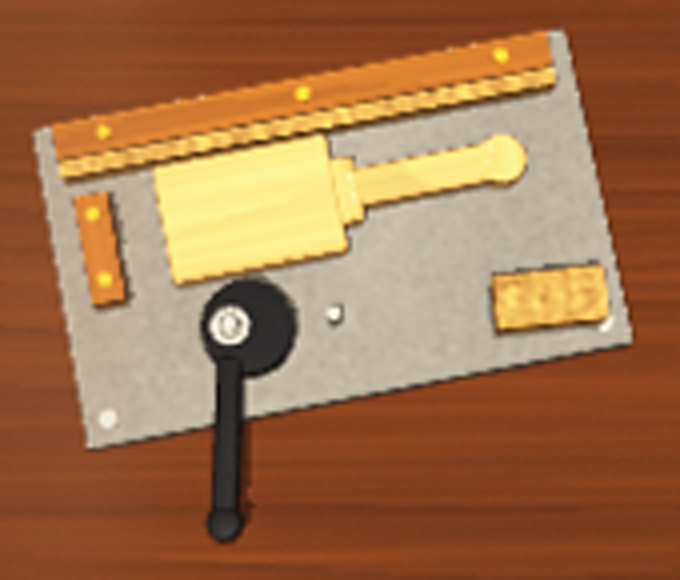

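```bash
python3 - <<'E'
import pickle,cv2,numpy as np
from h import *
d=pickle.load(open("cams0.pkl","rb")); c=d["top"]; im=c["pixels"]
hsv=cv2.cvtColor(im,cv2.COLOR_BGR2HSV)
roi=np.zeros(im.shape[:2],np.uint8); roi[150:275,220:390]=1
g=((hsv[...,1]<80)&(roi>0)).astype(np.uint8)
hull=cv2.convexHull(max(cv2.findContours(g,0,2)[0],key=cv2.contourArea))[:,0]
r=cv2.minAreaRect(ray(c,hull,18)[:,:2].astype(np.float32)); print("board",r)
# refined: edges through near corners
C=ray(c,np.array([(88,448),(630,343),(563,30),(37,128)])/4+[219.5,149.5],18)[:,:2]; print(C.round(1)); e=np.roll(C,-1,0)-C; print(np.linalg.norm(e,axis=1),np.degrees(np.arctan2(e[:,1],e[:,0])))
m=cv2.inRange(hsv,(22,85,225),(31,140,255))*roi
n,l,s,_=cv2.connectedComponentsWithStats(m); print(s[1:][s[1:,4]>50])
k=1+np.argmax(s[1:,4]); pts=np.argwhere(l==k)[:,::-1]
w=ray(c,pts,38)[:,:2]
bl=cv2.minAreaRect(cv2.convexHull(w.astype(np.float32))); print("blank",bl,cv2.boxPoints(bl))
for nm,p,z in [("bolt",(230,324),51),("tip",(224,525),42),("cam",(249,328),42),("pin",(336,311),44),("headFL",(155,168),38),("headNL",(177,284),38),("headFR",(325,135),38),("butt",(527,158),38),("fenceL",(65,178),42),("fenceR",(554,82),42),("stopR top",(112,193),40),("stopR bot",(128,300),40)]:
    print(nm,ray(c,np.array(p)/4+[219.5,149.5],z)[0].round(1))
E
```

```text
board ((568.9767456054688, -7.321380615234375), (241.63858032226562, 328.4855041503906), 10.97188949584961)
[[ 464.   140.7]
 [ 524.4 -180.5]
 [ 718.1 -144.7]
 [ 658.6  174.7]]
[326.86572979 196.93684669 324.887067   197.51701106] [ -79.35584765   10.48071674  100.54457794 -170.09293659]
[[ 259  184   92   36 1646]]
blank ((614.7792358398438, -11.170921325683594), (67.41503143310547, 216.06884765625), 11.146490097045898) [[ 560.8226    88.30928]
 [ 602.5926  -123.68367]
 [ 668.7359  -110.65112]
 [ 626.9659   101.34183]]
bolt [531.9  54.5  51. ]
tip [416.7  58.1  42. ]
cam [531.   44.3  42. ]
pin [540.3  -6.4  44. ]
headFL [628.  100.5  38. ]
headNL [558.1  86.8  38. ]
headFR [ 6.475e+02 -1.000e-01  3.800e+01]
butt [ 632.6 -119.7   38. ]
fenceL [621.3 152.8  42. ]
fenceR [ 677.8 -136.2   42. ]
stopR top [612.6 125.4  40. ]
stopR bot [548.4 115.1  40. ]
```

The crop confirms the choice: the pale blank has its head at left (end at crop x 165) and its butt at (527,158). The lever is open, with its tip at (224,525), the pin at (335,313) and the sanding block at (550,298). By my measurement the jig yaw is about 0.185 rad and the head is about 28 mm short of the stop. Next I close the fingers and travel to a point behind the butt.

Request:
step_arm --moves '[{"tx": -653, "ty": -618, "tz": 0, "roll": -0.418}, {"tx": -653, "ty": -618, "tz": 0, "roll": -0.418}, {"tx": -653, "ty": -618, "tz": 0, "roll": -0.418}, {"tx": -653, "ty": -618, "tz": 0, "roll": -0.418}, {"tx": -653, "ty": -618, "tz": 0, "roll": -0.418}, {"tx": -653, "ty": -618, "tz": 0, "roll": -0.418}, {"tx": -653, "ty": -618, "tz": 0, "roll": -0.418}, {"tx": -653, "ty": -618, "tz": 0, "roll": -0.418}, {"tx": -653, "ty": -618, "tz": 0, "roll": -0.418}, {"tx": -653, "ty": -618, "tz": 0, "roll": -0.418}, {"tx": -653, "ty": -618, "tz": 0, "roll": -0.418}, {"tx": -653, "ty": -618, "tz": 0, "roll": -0.418}]' --grip 0

```text
t: 1.1
eef_pos: [417.7, 189.8, 179.6]
tcp_rot: [3.141, 0.0, -2.956]
ft_force: [1.6, 1.0, -0.2]
opening: 0.215
grip_force: 0.0
```

Request:
step_arm --moves '[{"tx": -154, "ty": -369, "tz": 0}, {"tx": -154, "ty": -369, "tz": 0}, {"tx": -154, "ty": -369, "tz": 0}, {"tx": -154, "ty": -369, "tz": 0}, {"tx": -154, "ty": -369, "tz": 0}, {"tx": -154, "ty": -369, "tz": 0}, {"tx": -154, "ty": -369, "tz": 0}, {"tx": -154, "ty": -369, "tz": 0}, {"tx": -154, "ty": -369, "tz": 0}, {"tx": -154, "ty": -369, "tz": 0}, {"tx": -154, "ty": -369, "tz": 90}, {"tx": -154, "ty": -369, "tz": 90}]'

```text
validation failed for argument at $.mo...
```

Request:
step_arm --moves '[{"tz": 12}, {"tz": 12}, {"tz": 12}]'

```text
validation failed for argument at $.mo...
```

```bash
python3 - <<'E'
from cell import env, optics
import cv2
from h import *
c=optics.read_camera("top"); s=env.state(); print(s["t"],s["eef_pos"],s["ft_force"],s["joints"]); im=c["pixels"]
print(proj(c,s["eef_pos"]))
a=cv2.resize(im[150:295,220:390],None,fx=4,fy=4,interpolation=cv2.INTER_CUBIC)
c=optics.read_camera("scene");print(proj(c,s["eef_pos"]))
b=cv2.resize(c["pixels"][190:310,280:420],None,fx=4,fy=4,interpolation=cv2.INTER_CUBIC)
cv2.imwrite("pics/a1.png",a);cv2.imwrite("pics/b1.png",b)
E
```

```text
1.15 [421.47001706 185.21397529 179.5155101 ] [ 2.4702075  -1.74257231 -0.27930274] [ 2.71454696e-01  2.57289109e-01  1.94591957e+00 -1.93332053e-03
  9.37266145e-01 -1.48040273e+00]
[[205.41350083 274.69785963]]
[[334.8976088  152.88760517]]
```

View pics/b1.png

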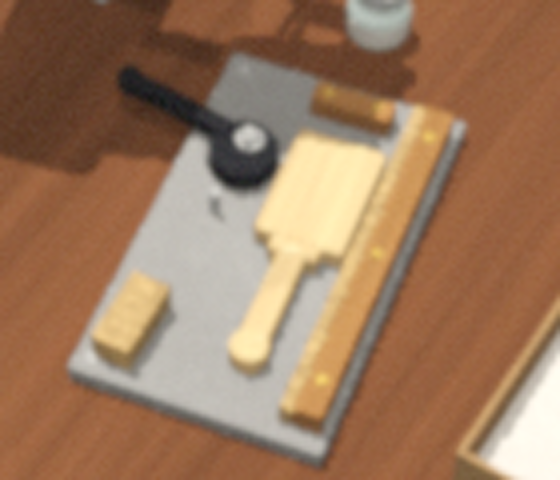

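The moves were refused because every field is needed in each row. The view shows the jig undisturbed, with the blank still short of the stop. I'll repeat the moves from the current pose.

Request:
step_arm --moves '[{"tx": -151, "ty": -364, "tz": 0, "roll": 0}, {"tx": -151, "ty": -364, "tz": 0, "roll": 0}, {"tx": -151, "ty": -364, "tz": 0, "roll": 0}, {"tx": -151, "ty": -364, "tz": 0, "roll": 0}, {"tx": -151, "ty": -364, "tz": 0, "roll": 0}, {"tx": -151, "ty": -364, "tz": 0, "roll": 0}, {"tx": -151, "ty": -364, "tz": 0, "roll": 0}, {"tx": -151, "ty": -364, "tz": 0, "roll": 0}, {"tx": -151, "ty": -364, "tz": 0, "roll": 0}, {"tx": -151, "ty": -364, "tz": 0, "roll": 0}, {"tx": -151, "ty": -364, "tz": 80, "roll": 0}, {"tx": -151, "ty": -364, "tz": 80, "roll": 0}]'

```text
t: 2.2
eef_pos: [633.7, -139.0, 99.1]
tcp_rot: [-3.14, 0.003, -2.958]
ft_force: [0.6, 0.3, -0.9]
opening: 0.007
grip_force: 0.0
```

Request:
step_arm --moves '[{"tx": 0, "ty": -4, "tz": 0, "roll": 0}, {"tx": 0, "ty": -4, "tz": 20, "roll": 0}, {"tx": 0, "ty": -4, "tz": 40, "roll": 0}, {"tx": 0, "ty": -4, "tz": 40, "roll": 0}, {"tx": 0, "ty": -4, "tz": 40, "roll": 0}]'

```text
t: 2.62
eef_pos: [633.5, -141.7, 60.5]
tcp_rot: [3.141, -0.0, -2.956]
ft_force: [0.8, 0.0, 0.6]
opening: 0.007
grip_force: 0.0
```

```bash
python3 - <<'E'
from cell import env, optics
import cv2
from h import *
s=env.state(); print(s["t"],s["eef_pos"],s["tcp_rot"])
c=optics.read_camera("scene");print((proj(c,s["eef_pos"])-[280,190])*4)
b=cv2.resize(c["pixels"][190:310,280:420],None,fx=4,fy=4,interpolation=cv2.INTER_CUBIC)
c=optics.read_camera("top");print((proj(c,s["eef_pos"])-[220,150])*4)
a=cv2.resize(c["pixels"][150:295,220:390],None,fx=3,fy=3,interpolation=cv2.INTER_CUBIC)
cv2.imwrite("pics/b2.png",b);cv2.imwrite("pics/a2.png",a)
E
```

```text
2.6167 [ 633.5356793  -141.71651888   60.47944126] [ 3.14122366e+00 -4.49139062e-04 -2.95583722e+00]
[[220.90485294 359.25947498]]
[[565.8839796  144.10360247]]
```

View pics/b2.png

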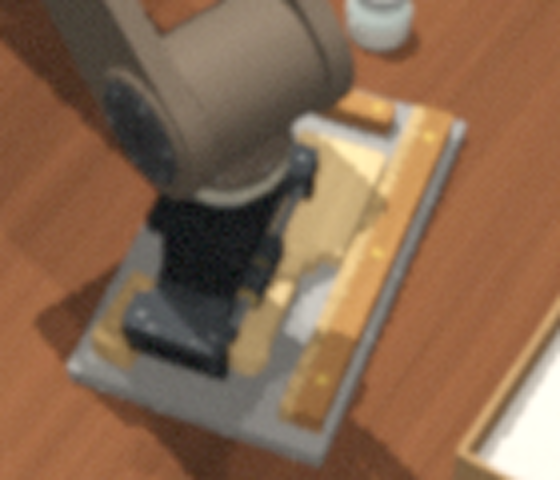

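The projected TCP at (221,359) sits just behind the butt at (250,350), clear of both fence and sanding block. Next I go down.

Request:
step_arm --moves '[{"tx": -3, "ty": 0, "tz": 18, "roll": 0}, {"tx": -3, "ty": 0, "tz": 32, "roll": 0}, {"tx": -3, "ty": 0, "tz": 32, "roll": 0}, {"tx": -3, "ty": 5, "tz": 32, "roll": 0}, {"tx": -3, "ty": 8, "tz": 32, "roll": 0}, {"tx": -3, "ty": 11, "tz": 32, "roll": 0}, {"tx": -3, "ty": 14, "tz": 32, "roll": 0}, {"tx": -3, "ty": 14, "tz": 32, "roll": 0}]'

```text
t: 3.38
eef_pos: [633.8, -127.2, 28.3]
tcp_rot: [-3.141, 0.001, -2.956]
ft_force: [-1.1, 0.2, -1.0]
opening: 0.001
grip_force: 0.0
```

Request:
step_arm --moves '[{"tx": 0, "ty": 3, "tz": 0, "roll": 0}, {"tx": 0, "ty": 6, "tz": 0, "roll": 0}, {"tx": 0, "ty": 9, "tz": 0, "roll": 0}, {"tx": 0, "ty": 12, "tz": 0, "roll": 0}, {"tx": 0, "ty": 15, "tz": 0, "roll": 0}, {"tx": 0, "ty": 15, "tz": 0, "roll": 0}]'

```text
t: 3.88
eef_pos: [630.8, -112.4, 27.5]
tcp_rot: [3.141, -0.0, -2.956]
ft_force: [0.4, 0.3, -0.6]
opening: 0.005
grip_force: 0.0
```

```bash
cat > look.py <<'E'
import sys,cv2
from cell import env, optics
from h import *
s=env.state(); print(s["t"],s["eef_pos"].round(1),s["ft_force"].round(1))
c=optics.read_camera("top"); cv2.imwrite(f"pics/{sys.argv[1]}.png",cv2.resize(c["pixels"][150:295,220:390],None,fx=4,fy=4,interpolation=cv2.INTER_CUBIC))
print((proj(c,s["eef_pos"])-[219.5,149.5])*4)
E
python3 look.py a3
```

```text
3.8833 [ 630.8 -112.4   27.5] [ 0.4  0.3 -0.6]
[[513.60875659 165.67775912]]
```

View pics/a3.png

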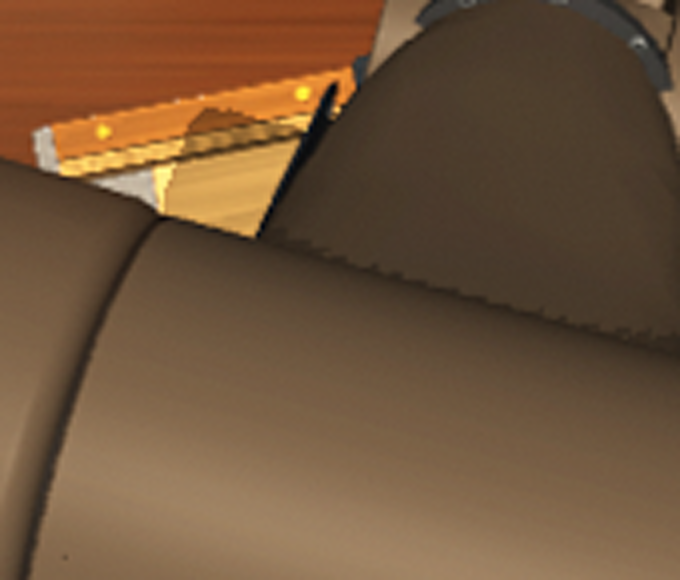

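The head's left edge at (155,168) seems unmoved although the finger should have made contact, so I check in the wrist and scene views together.

```bash
python3 - <<'E'
import cv2,numpy as np
from cell import env, optics
from h import *
s=env.state(); print(s["t"],s["eef_pos"].round(1),s["ft_force"].round(1))
w=optics.read_camera("wrist"); c=optics.read_camera("scene")
a=cv2.resize(w["pixels"],(400,300)); b=cv2.resize(c["pixels"][190:310,280:420],None,fx=400/140,fy=400/140,interpolation=cv2.INTER_CUBIC)
b=cv2.copyMakeBorder(b,0,0,0,0,0)
h=max(a.shape[0],b.shape[0]); f=lambda x:cv2.copyMakeBorder(x,0,h-x.shape[0],0,0,0)
cv2.imwrite("pics/ws.png",np.hstack([f(a),f(b)]))
print(w["view"].round(2).tolist(),w["mtx"][0,0])
E
```

```text
3.9333 [ 630.9 -112.7   27.5] [ 0.3 -0.6 -0.6]
[[-0.18, 0.98, -0.0, 226.63], [0.94, 0.18, 0.29, -561.97], [0.29, 0.05, -0.96, 71.23], [0.0, 0.0, 0.0, 1.0]] 371.64829954431775
```

View pics/ws.png

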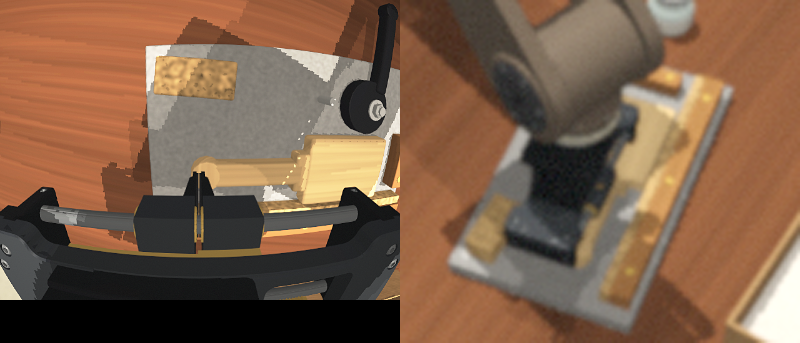

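```bash
cat >> h.py <<'E'
def wproj(c,p):
    q=c["view"][:3,:3]@p+c["view"][:3,3]; r=np.hypot(q[0],q[1]); t=np.arctan2(r,q[2]); return c["mtx"][:2,2]+c["mtx"][0,0]*t*q[:2]/r
def wray(c,uv,z):
    d=np.float64(uv)-c["mtx"][:2,2]; r=np.linalg.norm(d); t=r/c["mtx"][0,0]; v=np.r_[np.sin(t)*d/r,np.cos(t)]
    R=c["view"][:3,:3]; o=-R.T@c["view"][:3,3]; w=R.T@v; return o+w*(z-o[2])/w[2]
E
python3 - <<'E'
import cv2
from cell import env, optics
from h import *
s=env.state(); w=optics.read_camera("wrist"); im=w["pixels"]; print(s["eef_pos"])
O=np.array([588.6,17.4]);y=.185; J=lambda p:np.array([[np.cos(y),np.sin(y)],[-np.sin(y),np.cos(y)]])@(p[:2]-O)
x0,y0=250,180; crop=cv2.resize(im[y0:380,x0:640],None,fx=2,fy=2,interpolation=cv2.INTER_CUBIC)
u=wproj(w,s["eef_pos"]); print("tcp px",u,(u-[x0,y0])*2, "J",J(s["eef_pos"]))
cv2.imwrite("pics/w2.png",crop)
for p in [(205,168),(193,165),(300,140),(362,112),(376,110)]: 
    q=np.array(p)*1.6; print(p,J(wray(w,q,38)).round(1), J(wray(w,q,51)).round(1))
E
```

```text
[ 630.93124839 -113.0632574    27.51702032]
tcp px [316.82450941 268.7171014 ] [133.64901882 177.43420279] J [  17.61065463 -136.02375148]
(205, 168) [  13.4 -129.7] [   8.2 -130.1]
(193, 165) [  10.5 -140.5] [   5.5 -140.2]
(300, 140) [-13.3 -41.4] [-16.7 -47.7]
(362, 112) [-43.6  29.7] [-45.   18.6]
(376, 110) [-47.1  50.3] [-48.3  37.9]
```

View pics/w2.png

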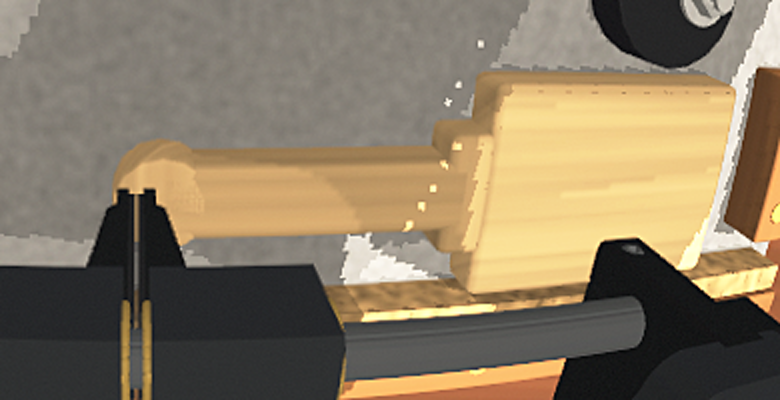

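```bash
python3 - <<'E'
import cv2
from cell import env, optics
from h import *
s=env.state(); w=optics.read_camera("wrist"); t=optics.read_camera("top"); print(s["eef_pos"].round(1),s["ft_force"].round(1))
O=np.array([588.6,17.4]);y=.185; J=lambda p:np.array([[np.cos(y),np.sin(y)],[-np.sin(y),np.cos(y)]])@(p[:2]-O)
for n,p,z in [("head",(735,90),38),("head",(697,268),38),("stop",(758,70),40),("stop",(725,222),40),("headR",(512,84),38),("headR",(468,290),38),("butt left",(118,178),38),("butt top",(165,141),38)]:
    print(n,J(wray(w,np.array(p)/2+[250,180],z)).round(1))
for n,p,z in [("top headFL",(155,168),38),("stopTR",(112,193),40)]: print(n,J(ray(t,np.array(p)/4+[219.5,149.5],z)[0]).round(1))
hsv=cv2.cvtColor(t["pixels"],cv2.COLOR_BGR2HSV); print(hsv[194,254:268].tolist())
E
```

```text
[ 631.  -113.1   27.5] [ 0.6 -0.3 -0.7]
head [-14.2  74.5]
head [55.7 77.5]
stop [-22.2  83.5]
stop [36.1 84.1]
headR [-14.7 -23.9]
headR [ 54.7 -27. ]
butt left [  13.5 -140.5]
butt top [   2.5 -127.4]
top headFL [54.  74.4]
stopTR [ 43.4 101.7]
[[19, 41, 199], [19, 43, 202], [18, 40, 199], [16, 48, 191], [17, 122, 227], [25, 125, 255], [26, 116, 254], [26, 115, 254], [23, 129, 249], [17, 154, 208], [18, 155, 211], [18, 155, 212], [18, 155, 211], [18, 154, 210]]
```

```bash
python3 - <<'E'
import cv2
from cell import env, optics
from h import *
s=env.state(); w=optics.read_camera("wrist")
O=np.array([588.6,17.4]);y=.185; J=lambda p:np.array([[np.cos(y),np.sin(y)],[-np.sin(y),np.cos(y)]])@(p[:2]-O)
R=w["view"][:3,:3]; o=-R.T@w["view"][:3,3]; print("cam",o.round(1),J(o).round(1))
for p in [(118,190),(137,190),(157,190)]:
    for z in (24,27.5,33,39): print(p,z,J(wray(w,np.array(p)/2+[250,180],z)).round(1))
g=cv2.cvtColor(w["pixels"],cv2.COLOR_BGR2HSV)
for r in range(264,284,3): print(r,g[r,304:336:2,2].tolist())
E
```

```text
cam [ 549.4 -127.9  232.9] [ -65.3 -135.6]
(118, 190) 24 [  23.1 -140.9]
(118, 190) 27.5 [  21.6 -140.8]
(118, 190) 33 [  19.3 -140.7]
(118, 190) 39 [  16.8 -140.5]
(137, 190) 24 [  23.1 -135.1]
(137, 190) 27.5 [  21.6 -135.2]
(137, 190) 33 [  19.3 -135.2]
(137, 190) 39 [  16.8 -135.2]
(157, 190) 24 [  23.1 -129.1]
(157, 190) 27.5 [  21.6 -129.2]
(157, 190) 33 [  19.3 -129.3]
(157, 190) 39 [  16.8 -129.5]
264 [129, 128, 141, 161, 158, 162, 171, 222, 232, 226, 222, 221, 221, 222, 220, 216]
267 [129, 127, 159, 159, 177, 202, 212, 221, 229, 225, 220, 220, 222, 221, 220, 218]
270 [132, 132, 159, 173, 211, 208, 210, 222, 230, 224, 220, 221, 220, 222, 220, 217]
273 [132, 144, 158, 192, 195, 203, 210, 220, 234, 209, 210, 206, 225, 222, 220, 216]
276 [131, 150, 108, 21, 18, 116, 228, 235, 255, 49, 23, 18, 238, 223, 219, 215]
279 [128, 145, 116, 23, 25, 29, 28, 151, 33, 24, 23, 24, 244, 222, 219, 215]
282 [137, 103, 37, 27, 23, 26, 27, 149, 32, 24, 26, 24, 124, 177, 232, 215]
```

The finger overlaps the butt in the image without any force, so the real tip may end higher than reported. I'll back off behind the butt and feel for the board.

Request:
step_arm --moves '[{"tx": 0, "ty": -10, "tz": 0, "roll": 0}, {"tx": 0, "ty": -22, "tz": 0, "roll": 0}, {"tx": 0, "ty": -22, "tz": 0, "roll": 0}, {"tx": 0, "ty": -22, "tz": 2, "roll": 0}, {"tx": 0, "ty": -22, "tz": 4, "roll": 0}, {"tx": 0, "ty": -22, "tz": 6, "roll": 0}, {"tx": 0, "ty": -22, "tz": 6, "roll": 0}]'

```text
t: 4.82
eef_pos: [634.6, -134.4, 20.9]
tcp_rot: [3.141, -0.001, -2.956]
ft_force: [0.2, 1.0, 0.4]
opening: 0.009
grip_force: 0.0
```

```bash
python3 - <<'E'
import cv2
from cell import env, optics
from h import *
s=env.state(); w=optics.read_camera("wrist"); print(s["eef_pos"].round(1),s["ft_force"].round(1),wproj(w,s["eef_pos"]), s["opening"])
O=np.array([588.6,17.4]);y=.185; J=lambda p:np.array([[np.cos(y),np.sin(y)],[-np.sin(y),np.cos(y)]])@(p[:2]-O)
print(J(s["eef_pos"]))
cv2.imwrite("pics/w3.png",cv2.resize(w["pixels"][200:340,230:400],None,fx=4,fy=4,interpolation=cv2.INTER_CUBIC))
E
```

```text
[ 634.6 -134.4   20.9] [0.2 1.  0.4] [316.83975839 268.75012439] 0.008954115468509181
[  17.32894605 -157.64232488]
```

View pics/w3.png

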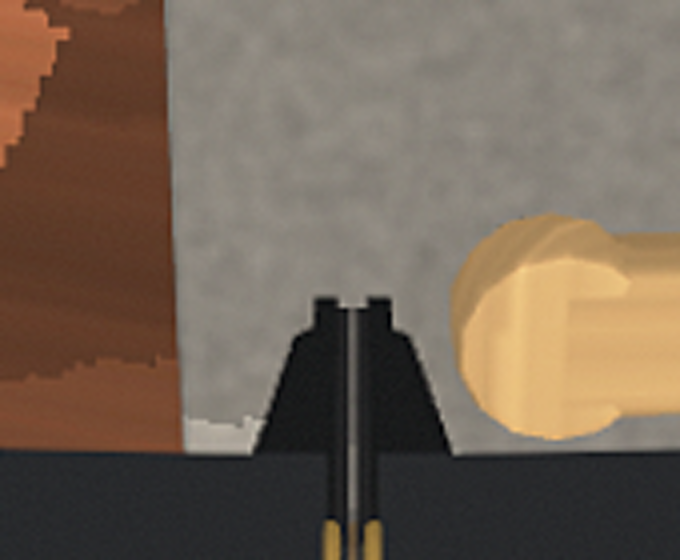

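The picture shows the tip ending at about (352,298) in the crop, about 6 px short of the projected TCP. I keep feeling downward gently.

Request:
step_arm --moves '[{"tx": 0, "ty": 0, "tz": 1, "roll": 0}, {"tx": 0, "ty": 0, "tz": 2, "roll": 0}, {"tx": 0, "ty": 0, "tz": 3, "roll": 0}, {"tx": 0, "ty": 0, "tz": 3, "roll": 0}]'

```text
t: 5.2
eef_pos: [634.9, -134.6, 18.3]
tcp_rot: [3.141, -0.0, -2.956]
ft_force: [-0.2, -0.1, -1.0]
opening: 0.004
grip_force: 0.0
```

Request:
step_arm --moves '[{"tx": 0, "ty": 0, "tz": 1, "roll": 0}, {"tx": 0, "ty": 0, "tz": 2, "roll": 0}, {"tx": 0, "ty": 0, "tz": 2, "roll": 0}]'

```text
t: 5.45
eef_pos: [634.9, -134.7, 16.3]
tcp_rot: [3.141, -0.0, -2.956]
ft_force: [-0.2, 0.2, 0.6]
opening: 0.005
grip_force: 0.0
```

No contact at 16 mm, below the board's top, so the fingertip really is shorter than the reported TCP. I continue in small steps.

Request:
step_arm --moves '[{"tx": 0, "ty": 0, "tz": 1, "roll": 0}, {"tx": 0, "ty": 0, "tz": 2, "roll": 0}, {"tx": 0, "ty": 0, "tz": 3, "roll": 0}, {"tx": 0, "ty": 0, "tz": 3, "roll": 0}]'

```text
t: 5.78
eef_pos: [634.8, -134.6, 13.3]
tcp_rot: [3.141, -0.0, -2.956]
ft_force: [0.5, 0.0, -0.1]
opening: 0.0
grip_force: 0.0
```

Request:
step_arm --moves '[{"tx": 0, "ty": 0, "tz": 1, "roll": 0}, {"tx": 0, "ty": 0, "tz": 2, "roll": 0}, {"tx": 0, "ty": 0, "tz": 3, "roll": 0}, {"tx": 0, "ty": 0, "tz": 3, "roll": 0}]'

```text
t: 6.12
eef_pos: [634.9, -134.7, 10.3]
tcp_rot: [3.141, -0.0, -2.956]
ft_force: [-0.7, 0.6, 0.8]
opening: 0.005
grip_force: 0.0
```

Request:
step_arm --moves '[{"tx": 0, "ty": 0, "tz": 1, "roll": 0}, {"tx": 0, "ty": 0, "tz": 2, "roll": 0}, {"tx": 0, "ty": 0, "tz": 3, "roll": 0}, {"tx": 0, "ty": 0, "tz": 3, "roll": 0}]'

```text
t: 6.45
eef_pos: [634.8, -134.6, 7.2]
tcp_rot: [3.141, -0.0, -2.956]
ft_force: [-0.3, 0.1, -0.1]
opening: 0.003
grip_force: 0.0
```

Request:
step_arm --moves '[{"tx": 0, "ty": 0, "tz": 1, "roll": 0}, {"tx": 0, "ty": 0, "tz": 2, "roll": 0}, {"tx": 0, "ty": 0, "tz": 2, "roll": 0}]'

```text
t: 6.7
eef_pos: [634.9, -134.6, 5.3]
tcp_rot: [3.141, -0.0, -2.956]
ft_force: [-0.0, 0.2, -0.1]
opening: 0.003
grip_force: 0.0
```

Request:
step_arm --moves '[{"tx": 0, "ty": 0, "tz": 1, "roll": 0}, {"tx": 0, "ty": 0, "tz": 2, "roll": 0}, {"tx": 0, "ty": 0, "tz": 3, "roll": 0}, {"tx": 0, "ty": 0, "tz": 3, "roll": 0}]'

```text
t: 7.03
eef_pos: [634.8, -134.6, 2.3]
tcp_rot: [3.141, -0.0, -2.956]
ft_force: [-0.4, -0.2, -0.1]
opening: 0.007
grip_force: 0.0
```

Request:
step_arm --moves '[{"tx": 0, "ty": 0, "tz": 1, "roll": 0}, {"tx": 0, "ty": 0, "tz": 2, "roll": 0}, {"tx": 0, "ty": 0, "tz": 3, "roll": 0}, {"tx": 0, "ty": 0, "tz": 3, "roll": 0}]'

```text
t: 7.37
eef_pos: [634.9, -134.7, -0.7]
tcp_rot: [3.141, -0.0, -2.956]
ft_force: [0.5, -0.4, -0.1]
opening: 0.001
grip_force: 0.0
```

Request:
step_arm --moves '[{"tx": 0, "ty": 0, "tz": 1, "roll": 0}, {"tx": 0, "ty": 0, "tz": 2, "roll": 0}, {"tx": 0, "ty": 0, "tz": 3, "roll": 0}, {"tx": 0, "ty": 0, "tz": 3, "roll": 0}]'

```text
t: 7.7
eef_pos: [634.9, -134.6, -3.7]
tcp_rot: [3.141, -0.0, -2.956]
ft_force: [-0.0, -0.9, -0.5]
opening: 0.004
grip_force: 0.0
```

```bash
python3 - <<'E'
import cv2
from cell import env, optics
from h import *
s=env.state(); print(s["eef_pos"].round(1),s["ft_force"].round(1))
c=optics.read_camera("scene"); t=optics.read_camera("top"); w=optics.read_camera("wrist")
# nearest dark finger vs its cast ray: print finger tip silhouette in wrist (dark pixels cols 300..336)
g=w["pixels"].max(2)
for r in range(270,320,4):
    k=np.where(g[r,270:370]<60)[0]+270; print(r,(k.min(),k.max()) if len(k) else None)
cv2.imwrite("pics/s4.png",np.hstack([cv2.resize(c["pixels"][225:315,290:390],None,fx=4,fy=4,interpolation=2),cv2.resize(w["pixels"][200:335,240:390],(400,360),interpolation=2)]))
E
```

```text
[ 634.9 -134.6   -3.7] [-0.  -0.9 -0.5]
270 None
274 None
278 (np.int64(309), np.int64(327))
282 (np.int64(308), np.int64(327))
286 (np.int64(303), np.int64(332))
290 (np.int64(302), np.int64(334))
294 (np.int64(300), np.int64(335))
298 (np.int64(299), np.int64(337))
302 (np.int64(298), np.int64(338))
306 (np.int64(296), np.int64(340))
310 (np.int64(295), np.int64(341))
314 (np.int64(270), np.int64(369))
318 (np.int64(270), np.int64(369))
```

View pics/s4.png

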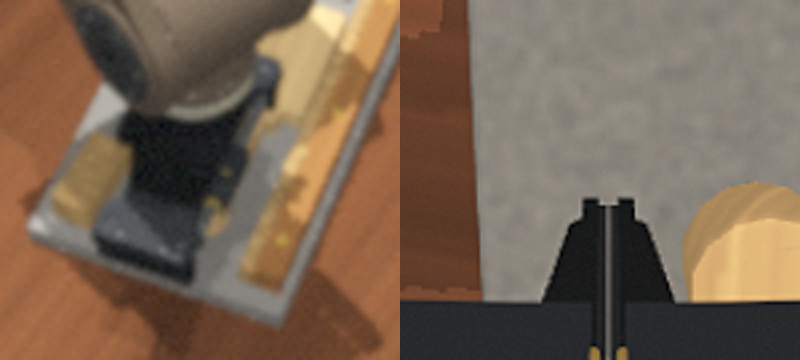

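The scene and wrist crops show the finger over the board behind the butt (wrist crop right side), still free of the board. Those were my last pictures, so I work by numbers from here. I'll test-push the butt at this height.

Request:
step_arm --moves '[{"tx": 0, "ty": 4, "tz": 0, "roll": 0}, {"tx": 0, "ty": 7, "tz": 0, "roll": 0}, {"tx": 0, "ty": 10, "tz": 0, "roll": 0}, {"tx": 0, "ty": 13, "tz": 0, "roll": 0}, {"tx": 0, "ty": 16, "tz": 0, "roll": 0}, {"tx": 0, "ty": 16, "tz": 0, "roll": 0}]'

```text
t: 8.35
eef_pos: [631.9, -118.3, -3.4]
tcp_rot: [3.141, -0.0, -2.956]
ft_force: [0.0, -0.5, -0.2]
opening: 0.007
grip_force: 0.0
```

```bash
cat > meas.py <<'E'
import cv2
from cell import env, optics
from h import *
O=np.array([588.6,17.4]);y=.185; J=lambda p:np.array([[np.cos(y),np.sin(y)],[-np.sin(y),np.cos(y)]])@(p[:2]-O)
s=env.state(); print(s["t"],s["eef_pos"].round(1),s["ft_force"].round(1),"J",J(s["eef_pos"]).round(1))
t=optics.read_camera("top"); w=optics.read_camera("wrist"); hsv=cv2.cvtColor(t["pixels"],cv2.COLOR_BGR2HSV)
for row in (194,198): print("top row",row,"sat",hsv[row,236:270,1].tolist())
g=w["pixels"].astype(int); h2=cv2.cvtColor(w["pixels"],cv2.COLOR_BGR2HSV)
print("wrist row 260 sat",h2[260,290:400:4,1].tolist())
print("wrist row 240 sat",h2[240,560:640:3,1].tolist())
E
python3 meas.py
```

```text
8.35 [ 631.9 -118.3   -3.4] [ 0.  -0.5 -0.2] J [  17.6 -141.4]
top row 194 sat [118, 113, 115, 114, 112, 112, 112, 112, 113, 113, 116, 112, 113, 117, 115, 114, 117, 116, 113, 116, 113, 111, 111, 116, 113, 112, 112, 109, 116, 109, 87, 85, 102, 111]
top row 198 sat [116, 116, 110, 113, 113, 119, 117, 115, 118, 117, 116, 115, 116, 115, 115, 111, 113, 110, 111, 116, 116, 114, 111, 116, 110, 117, 108, 102, 77, 96, 113, 107, 109, 111]
wrist row 260 sat [27, 29, 25, 28, 32, 27, 31, 28, 25, 25, 28, 29, 25, 25, 30, 26, 26, 33, 24, 26, 26, 28, 24, 26, 29, 28, 26, 23]
wrist row 240 sat [119, 115, 117, 116, 116, 119, 118, 123, 117, 116, 117, 118, 120, 119, 118, 118, 119, 118, 118, 121, 118, 117, 118, 121, 119, 118, 121]
```

```bash
cat > wm.py <<'E'
import cv2
from cell import env, optics
from h import *
O=np.array([588.6,17.4]);y=.185; J=lambda p:np.array([[np.cos(y),np.sin(y)],[-np.sin(y),np.cos(y)]])@(p[:2]-O)
s=env.state(); print(s["t"],s["eef_pos"].round(1),s["ft_force"].round(1),"J",J(s["eef_pos"]).round(1))
w=optics.read_camera("wrist"); h=cv2.cvtColor(w["pixels"],cv2.COLOR_BGR2HSV)
m=cv2.inRange(h,(14,60,100),(32,175,255)); n,l,st,ce=cv2.connectedComponentsWithStats(m)
for k in range(1,n):
    if st[k,4]>300:
        P=np.argwhere(l==k)[:,::-1]; L=P[P[:,0].argmin()];T=P[P[:,1].argmin()];R=P[P[:,0].argmax()]
        print(st[k],"left",L,J(wray(w,L,38)).round(1),"right",R,J(wray(w,R,38)).round(1),"top",T,J(wray(w,T,38)).round(1))
cv2.imwrite("pics/w_last.png",w["pixels"])
E
python3 wm.py
```

```text
8.45 [ 632.  -118.8   -3.4] [ 0.1  0.1 -0.2] J [  17.6 -141.8]
[  246    82   160    86 11631] left [246 137] [ -61.  -172.9] right [405  96] [ -79.7 -102.9] top [253  82] [ -85.5 -169.5]
[  332   229   308   106 19238] left [332 281] [   7.3 -134.4] right [639 229] [-20.1  58. ] top [531 229] [-19.2 -31.2]
[310 330  16  58 548] left [310 368] [  59.6 -145.4] right [325 342] [  42.3 -137.5] top [312 330] [  34.9 -144.2]
[ 418  358  115   27 1150] left [418 379] [ 69.9 -84. ] right [532 359] [63.8 -9.1] top [422 358] [ 54.9 -83.8]
[ 109  377  415   35 4153] left [109 392] [  91.6 -278.2] right [523 386] [85.5 -9. ] top [495 377] [ 74.3 -33.3]
[601 447  39  33 893] left [601 479] [250.5 155.8] right [639 447] [214.  193.6] top [637 447] [212.2 188.8]
[452 470  65  10 370] left [452 479] [177.3 -39.3] right [516 478] [195.1  24. ] top [505 470] [178.4   7.3]
```

The butt's left edge is now at jig y of about -134, against about -141 before, so the finger is in contact and has moved the blank about 6 mm. I go on to the stop, with the last part gentle.

Request:
step_arm --moves '[{"tx": 0, "ty": 2, "tz": 0, "roll": 0}, {"tx": 0, "ty": 4, "tz": 0, "roll": 0}, {"tx": 0, "ty": 6, "tz": 0, "roll": 0}, {"tx": 0, "ty": 8, "tz": 0, "roll": 0}, {"tx": 0, "ty": 10, "tz": 0, "roll": 0}, {"tx": 0, "ty": 12, "tz": 0, "roll": 0}, {"tx": 0, "ty": 14, "tz": 0, "roll": 0}, {"tx": 0, "ty": 15, "tz": 0, "roll": 0}, {"tx": 0, "ty": 15, "tz": 0, "roll": 0}]'

```text
t: 9.25
eef_pos: [629.2, -103.9, -3.5]
tcp_rot: [3.141, -0.0, -2.956]
ft_force: [-0.1, -0.8, 0.2]
opening: 0.005
grip_force: 0.0
```

```bash
python3 wm.py | head -3
```

```text
9.25 [ 629.2 -103.9   -3.5] [-0.1 -0.8  0.2] J [  17.6 -126.7]
[  212    84   159    84 11504] left [212 140] [ -60.4 -173.5] right [370  95] [ -79.5 -103.4] top [218  84] [ -85.6 -170.2]
[  331   229   309   106 19090] left [331 281] [   7.2 -119.8] right [639 229] [-20.1  73.1] top [530 229] [-19.3 -16.8]
```

Request:
step_arm --moves '[{"tx": 0, "ty": 1, "tz": 0, "roll": 0}, {"tx": 0, "ty": 2, "tz": 0, "roll": 0}, {"tx": 0, "ty": 3, "tz": 0, "roll": 0}, {"tx": 0, "ty": 4, "tz": 0, "roll": 0}, {"tx": 0, "ty": 4, "tz": 0, "roll": 0}]'

```text
t: 9.72
eef_pos: [628.4, -100.1, -3.5]
tcp_rot: [3.141, -0.0, -2.956]
ft_force: [0.9, -0.7, -0.4]
opening: 0.002
grip_force: 0.1
```

Request:
step_arm --moves '[{"tx": 0, "ty": 1, "tz": 0, "roll": 0}, {"tx": 0, "ty": 2, "tz": 0, "roll": 0}, {"tx": 0, "ty": 2, "tz": 0, "roll": 0}]'

```text
t: 9.97
eef_pos: [628.1, -98.1, -3.5]
tcp_rot: [3.141, -0.0, -2.956]
ft_force: [0.3, -0.5, 0.3]
opening: 0.006
grip_force: 0.1
```

Request:
step_arm --moves '[{"tx": 0, "ty": 1, "tz": 0, "roll": 0}, {"tx": 0, "ty": 1, "tz": 0, "roll": 0}]'

```text
t: 10.13
eef_pos: [627.9, -97.2, -3.5]
tcp_rot: [3.141, -0.0, -2.956]
ft_force: [0.4, -0.2, -0.6]
opening: 0.003
grip_force: 0.1
```

Request:
step_arm --moves '[{"tx": 0, "ty": 1, "tz": 0, "roll": 0}, {"tx": 0, "ty": 1, "tz": 0, "roll": 0}]'

```text
t: 10.3
eef_pos: [628.0, -96.8, -3.4]
tcp_rot: [-3.141, 0.001, -2.956]
ft_force: [-0.2, -3.9, -0.9]
opening: 0.004
grip_force: 2.1
```

Request:
step_arm --moves '[{"tx": 0, "ty": 1, "tz": 0, "roll": 0}, {"tx": 0, "ty": 1, "tz": 0, "roll": 0}]'

```text
t: 10.47
eef_pos: [628.2, -96.7, -3.2]
tcp_rot: [-3.14, 0.001, -2.956]
ft_force: [0.8, -11.0, -0.7]
opening: 0.005
grip_force: 4.7
```

Request:
step_arm --moves '[{"tx": 0, "ty": 1, "tz": 0, "roll": 0}, {"tx": 0, "ty": 1, "tz": 0, "roll": 0}]'

```text
t: 10.63
eef_pos: [628.5, -96.6, -3.0]
tcp_rot: [-3.138, 0.002, -2.956]
ft_force: [0.6, -14.4, 0.3]
opening: 0.008
grip_force: 7.2
```

The force rises sharply at TCP y of about -96.7, so the head is butted against the stop. Next I back off, lift, and go to the lever's clockwise side.

Request:
step_arm --moves '[{"tx": 0, "ty": -6, "tz": 0, "roll": 0}, {"tx": 0, "ty": -15, "tz": 0, "roll": 0}, {"tx": 0, "ty": -15, "tz": -40, "roll": 0}, {"tx": 0, "ty": -15, "tz": -80, "roll": 0}, {"tx": 0, "ty": -15, "tz": -90, "roll": 0}, {"tx": 150, "ty": 220, "tz": -90, "roll": 0}, {"tx": 150, "ty": 220, "tz": -90, "roll": 0}, {"tx": 150, "ty": 220, "tz": -90, "roll": 0}, {"tx": 150, "ty": 220, "tz": -90, "roll": 0}, {"tx": 150, "ty": 220, "tz": -90, "roll": 0}, {"tx": 150, "ty": 220, "tz": -90, "roll": 0}, {"tx": 150, "ty": 220, "tz": -90, "roll": 0}]'

```text
t: 11.63
eef_pos: [436.7, 95.8, 86.5]
tcp_rot: [3.141, -0.001, -2.956]
ft_force: [0.5, -0.1, 0.6]
opening: 0.004
grip_force: 0.0
```

```bash
cat > top.py <<'E'
import cv2
from cell import env, optics
from h import *
O=np.array([588.6,17.4]);y=.185; J=lambda p:np.array([[np.cos(y),np.sin(y)],[-np.sin(y),np.cos(y)]])@(p[:2]-O)
s=env.state(); print(s["t"],s["eef_pos"].round(1),s["ft_force"].round(1),"J",J(s["eef_pos"]).round(1))
c=optics.read_camera("top"); h=cv2.cvtColor(c["pixels"],cv2.COLOR_BGR2HSV)
for row in (192,200,208): print(row,h[row,236:270,1].tolist())
m=cv2.inRange(h,(20,85,150),(31,140,255)); m[:150]=0;m[275:]=0;m[:,:220]=0;m[:,390:]=0
n,l,st,_=cv2.connectedComponentsWithStats(m); k=1+st[1:,4].argmax(); P=np.argwhere(l==k)[:,::-1]
q=np.array([J(x) for x in ray(c,P,38)]); print("blank mask n",len(q),"x",q[:,0].min().round(1),q[:,0].max().round(1),"y",q[:,1].min().round(1),q[:,1].max().round(1),cv2.minAreaRect(q.astype(np.float32)))
E
python3 top.py
```

```text
11.6333 [436.7  95.8  86.5] [ 0.5 -0.1  0.6] J [-134.9  105. ]
192 [151, 150, 154, 153, 155, 153, 154, 152, 142, 165, 168, 171, 169, 171, 168, 168, 158, 152, 162, 157, 149, 129, 104, 115, 107, 104, 107, 114, 116, 114, 114, 112, 113, 110]
200 [50, 58, 142, 199, 195, 189, 190, 193, 192, 192, 193, 150, 106, 106, 105, 106, 105, 105, 105, 105, 104, 104, 103, 99, 103, 103, 105, 104, 104, 104, 105, 104, 104, 107]
208 [50, 52, 46, 79, 196, 193, 189, 189, 190, 192, 193, 194, 163, 114, 109, 119, 120, 118, 106, 106, 108, 108, 108, 110, 113, 114, 113, 111, 113, 111, 109, 109, 107, 108]
blank mask n 1275 x 3.3 54.2 y -113.9 104.3 ((28.929550170898438, -4.8685760498046875), (50.865447998046875, 217.7850341796875), 0.6637977957725525)
```

The head now touches the stop with no gap in the row profiles. I compute the arc rows in tool axes.

```bash
python3 - <<'E'
import numpy as np
P=np.array([532,54.5]); y=.185; p0=np.array([436.7,95.8]); r=92
A=np.radians(np.arange(176,276,3.0))
for i,a in enumerate(A):
    n=np.array([np.sin(a),-np.cos(a)]); off=14+3.5*(i/len(A))
    q=P+r*np.array([np.cos(a),np.sin(a)])+off*n-p0
    print(i,round(np.degrees(a)),"tx",round(-(q[0]*np.cos(y)+q[1]*np.sin(y))),"ty",round(-q[0]*np.sin(y)+q[1]*np.cos(y)))
E
```

```text
0 176 tx -1 ty -21
1 179 tx 1 ty -26
2 182 tx 3 ty -30
3 185 tx 4 ty -35
4 188 tx 5 ty -40
5 191 tx 6 ty -44
6 194 tx 7 ty -49
7 197 tx 7 ty -54
8 200 tx 7 ty -59
9 203 tx 7 ty -63
10 206 tx 7 ty -68
11 209 tx 6 ty -73
12 212 tx 5 ty -78
13 215 tx 4 ty -82
14 218 tx 3 ty -87
15 221 tx 1 ty -91
16 224 tx -1 ty -96
17 227 tx -3 ty -100
18 230 tx -5 ty -104
19 233 tx -7 ty -108
20 236 tx -10 ty -112
21 239 tx -13 ty -116
22 242 tx -16 ty -120
23 245 tx -19 ty -123
24 248 tx -23 ty -127
25 251 tx -26 ty -130
26 254 tx -30 ty -133
27 257 tx -34 ty -136
28 260 tx -38 ty -138
29 263 tx -42 ty -141
30 266 tx -46 ty -143
31 269 tx -51 ty -145
32 272 tx -55 ty -147
33 275 tx -60 ty -148
```

Request:
step_arm --moves '[{"tx": 0, "ty": 0, "tz": 40, "roll": 0}, {"tx": 0, "ty": 0, "tz": 80, "roll": 0}, {"tx": 0, "ty": 0, "tz": 90, "roll": 0}, {"tx": 0, "ty": 0, "tz": 90, "roll": 0}]'

```text
t: 12.02
eef_pos: [438.1, 94.1, -5.9]
tcp_rot: [3.141, -0.005, -2.956]
ft_force: [1.4, -0.4, 0.3]
opening: 0.002
grip_force: 0.0
```

Request:
step_arm --moves '[{"tx": 0, "ty": -10, "tz": 0, "roll": 0}, {"tx": 0, "ty": -21, "tz": 0, "roll": 0}, {"tx": 2, "ty": -28, "tz": 0, "roll": 0}, {"tx": 4, "ty": -35, "tz": 0, "roll": 0}, {"tx": 5, "ty": -40, "tz": 0, "roll": 0}, {"tx": 6, "ty": -44, "tz": 0, "roll": 0}, {"tx": 7, "ty": -49, "tz": 0, "roll": 0}, {"tx": 7, "ty": -54, "tz": 0, "roll": 0}, {"tx": 7, "ty": -54, "tz": 0, "roll": 0}]'

```text
t: 12.77
eef_pos: [442.7, 39.2, -3.3]
tcp_rot: [-3.142, 0.0, -2.957]
ft_force: [-0.3, 0.6, 1.9]
opening: 0.006
grip_force: 1.0
```

```bash
cat > lev.py <<'E'
import cv2
from cell import env, optics
from h import *
s=env.state(); print(s["t"],s["eef_pos"].round(1),s["ft_force"].round(1),s["tcp_rot"].round(3))
w=optics.read_camera("wrist"); v=w["pixels"].max(2); P=np.array([532,54.5,42])
# lever bar: sample darkness along the circle r=60 and 75 about the pivot at z=42
for r in (45,60,75):
    d=[]
    for a in range(150,300,2):
        u=wproj(w,P+[r*np.cos(np.radians(a)),r*np.sin(np.radians(a)),0]).round().astype(int)
        if 0<=u[0]<640 and 0<=u[1]<480 and v[u[1],u[0]]<70: d.append(a)
    print(r,d)
E
python3 lev.py
```

```text
12.7667 [442.7  39.2  -3.3] [-0.3  0.6  1.9] [-3.142  0.    -2.957]
45 [150, 152, 188, 190, 194, 196, 198, 200, 202, 204, 206, 208, 210, 212, 214, 216, 218, 220, 222, 224, 226, 228, 230, 232, 234, 236, 238, 240, 242, 244, 246, 248, 256, 258, 260, 262, 264, 266, 268, 270, 272, 274, 276, 278, 280, 282, 284, 286, 288, 290, 292, 294, 296, 298]
60 [224, 226, 228, 230, 232, 234, 236, 238, 240, 242, 244, 246, 248, 250, 252, 254, 264, 266, 268, 270, 272, 274, 276, 278, 280, 282, 284, 286, 288, 290, 292, 294, 296, 298]
75 [160, 162, 164, 166, 168, 170, 172, 174, 176, 178, 180, 182, 184, 186, 190, 194, 196, 198, 200, 202, 204, 206, 208, 210, 212, 214, 216, 218, 220, 236, 268, 270, 272, 274, 276, 278, 280, 282, 284, 286, 288, 290, 292, 294, 296, 298]
```

```bash
cat > lev2.py <<'E'
import cv2
from cell import env, optics
from h import *
P=np.array([532,54.5,42])
s=env.state(); print(s["t"],s["eef_pos"].round(1),s["ft_force"].round(1))
for n in("scene","top"):
    c=optics.read_camera(n); v=c["pixels"].max(2)
    for r in (50,70,90,112):
        A=np.arange(165,300,3); u=proj(c,np.array([P+[r*np.cos(t),r*np.sin(t),0] for t in np.radians(A)])).round().astype(int)
        print(n,r,"".join("#" if v[b,a]<60 else "." for a,b in u))
E
python3 lev2.py
```

```text
12.8167 [442.4  39.5  -3.5] [-0.2  0.3  1.6]
scene 50 ..........#########....................#.####
scene 70 ...........########..........................
scene 90 ....##.#########.............................
scene 112 #.#######.######.............................
top 50 ###############...........######.............
top 70 ################.##################..........
top 90 ###############......##.######...............
top 112 ##############...#.#########.#...............
```

The scene samples put the lever near 200°, up from 182°, so it is turning with the finger. I continue the arc.

Request:
step_arm --moves '[{"tx": 0, "ty": -5, "tz": 0, "roll": 0}, {"tx": 0, "ty": -9, "tz": 0, "roll": 0}, {"tx": 0, "ty": -14, "tz": 0, "roll": 0}, {"tx": -1, "ty": -19, "tz": 0, "roll": 0}, {"tx": -2, "ty": -24, "tz": 0, "roll": 0}, {"tx": -3, "ty": -28, "tz": 0, "roll": 0}, {"tx": -4, "ty": -33, "tz": 0, "roll": 0}, {"tx": -6, "ty": -37, "tz": 0, "roll": 0}, {"tx": -8, "ty": -42, "tz": 0, "roll": 0}, {"tx": -10, "ty": -46, "tz": 0, "roll": 0}, {"tx": -12, "ty": -50, "tz": 0, "roll": 0}, {"tx": -14, "ty": -54, "tz": 0, "roll": 0}]'

```text
t: 13.92
eef_pos: [466.3, -10.9, -3.5]
tcp_rot: [3.141, -0.0, -2.956]
ft_force: [-0.9, 3.9, 1.4]
opening: 0.003
grip_force: 1.6
```

```bash
python3 lev2.py
```

```text
13.9167 [466.3 -10.9  -3.5] [-0.9  3.9  1.4]
scene 50 ........................#######..............
scene 70 ...##########..........######................
scene 90 ############.###....#########................
scene 112 ###################..#######.................
top 50 ################################..##.........
top 70 ##################################.....#....#
top 90 #################################............
top 112 ################################.......#.....
```

Request:
step_arm --moves '[{"tx": -3, "ty": -4, "tz": 0, "roll": 0}, {"tx": -6, "ty": -8, "tz": 0, "roll": 0}, {"tx": -9, "ty": -12, "tz": 0, "roll": 0}, {"tx": -12, "ty": -15, "tz": 0, "roll": 0}, {"tx": -16, "ty": -19, "tz": 0, "roll": 0}, {"tx": -19, "ty": -22, "tz": 0, "roll": 0}, {"tx": -19, "ty": -22, "tz": 0, "roll": 0}]'

```text
t: 14.6
eef_pos: [487.7, -28.5, -3.9]
tcp_rot: [3.14, -0.003, -2.956]
ft_force: [-5.0, 4.2, 1.2]
opening: 0.006
grip_force: 2.9
```

```bash
python3 lev2.py|head -5
```

```text
14.6 [487.7 -28.5  -3.9] [-5.   4.2  1.2]
scene 50 .......######................#######.........
scene 70 ...###############...........######..........
scene 90 #########################.#######............
scene 112 ...#################.###..#######............
```

Request:
step_arm --moves '[{"tx": -2, "ty": -1, "tz": 0, "roll": 0}, {"tx": -4, "ty": -3, "tz": 0, "roll": 0}, {"tx": -6, "ty": -4, "tz": 0, "roll": 0}, {"tx": -8, "ty": -6, "tz": 0, "roll": 0}, {"tx": -8, "ty": -6, "tz": 0, "roll": 0}]'

```text
t: 15.12
eef_pos: [495.6, -32.4, -4.1]
tcp_rot: [3.139, -0.005, -2.956]
ft_force: [-6.7, 6.3, 1.9]
opening: 0.01
grip_force: 4.3
```

Request:
step_arm --moves '[{"tx": -2, "ty": -1, "tz": 0, "roll": 0}, {"tx": -4, "ty": -2, "tz": 0, "roll": 0}, {"tx": -4, "ty": -2, "tz": 0, "roll": 0}]'

```text
t: 15.37
eef_pos: [499.8, -33.5, -4.1]
tcp_rot: [3.139, -0.006, -2.956]
ft_force: [-7.1, 6.7, 2.0]
opening: 0.003
grip_force: 4.4
```

Request:
step_arm --moves '[{"tx": -1, "ty": 0, "tz": 0, "roll": 0}, {"tx": -2, "ty": -1, "tz": 0, "roll": 0}, {"tx": -2, "ty": -1, "tz": 0, "roll": 0}]'

```text
t: 15.62
eef_pos: [501.8, -34.2, -4.1]
tcp_rot: [3.139, -0.005, -2.956]
ft_force: [-7.9, 6.3, 0.5]
opening: 0.006
grip_force: 4.4
```

Request:
step_arm --moves '[{"tx": -1, "ty": 0, "tz": 0, "roll": 0}, {"tx": -2, "ty": -1, "tz": 0, "roll": 0}, {"tx": -2, "ty": -1, "tz": 0, "roll": 0}]'

```text
t: 15.87
eef_pos: [504.0, -34.9, -4.1]
tcp_rot: [3.139, -0.006, -2.956]
ft_force: [-9.1, 4.7, 1.8]
opening: 0.003
grip_force: 4.3
```

```bash
python3 lev2.py|head -5
```

```text
15.8667 [504.  -34.9  -4.1] [-9.1  4.7  1.8]
scene 50 .....#####################......########.....
scene 70 #######################.........#####........
scene 90 ...##########################.#######........
scene 112 .....###################.#....######.........
```

Request:
step_arm --moves '[{"tx": -1, "ty": 0, "tz": 0, "roll": 0}, {"tx": -2, "ty": 0, "tz": 0, "roll": 0}, {"tx": -2, "ty": 0, "tz": 0, "roll": 0}]'

```text
t: 16.22
eef_pos: [505.3, -34.9, -4.2]
tcp_rot: [3.139, -0.007, -2.956]
ft_force: [-11.4, -0.1, 2.7]
opening: 0.004
grip_force: 5.7
```

Request:
step_arm --moves '[{"tx": -1, "ty": 0, "tz": 0, "roll": 0}, {"tx": -2, "ty": 0, "tz": 0, "roll": 0}, {"tx": -2, "ty": 0, "tz": 0, "roll": 0}]'

```text
t: 16.47
eef_pos: [506.9, -34.8, -4.2]
tcp_rot: [3.139, -0.008, -2.956]
ft_force: [-13.1, -2.0, 3.9]
opening: 0.005
grip_force: 6.8
```

Request:
step_arm --moves '[{"tx": -1, "ty": 0, "tz": 0, "roll": 0}, {"tx": -2, "ty": 0, "tz": 0, "roll": 0}, {"tx": -2, "ty": 0, "tz": 0, "roll": 0}]'

```text
t: 16.72
eef_pos: [507.1, -34.6, -4.3]
tcp_rot: [3.138, -0.011, -2.956]
ft_force: [-21.3, -7.3, 9.1]
opening: 0.005
grip_force: 10.3
```

Request:
step_arm --moves '[{"tx": -1, "ty": 0, "tz": 0, "roll": 0}, {"tx": -2, "ty": 0, "tz": 0, "roll": 0}, {"tx": -2, "ty": 0, "tz": 0, "roll": 0}]'

```text
t: 16.97
eef_pos: [507.2, -34.5, -4.4]
tcp_rot: [3.138, -0.015, -2.956]
ft_force: [-28.5, -13.8, 12.7]
opening: 0.006
grip_force: 14.0
```

The finger stalls at x of about 507 mm while the force climbs to about 30 N, so the lever is on its pin. I back away straight, lift clear, and check.

Request:
step_arm --moves '[{"tx": 0, "ty": 0, "tz": 0, "roll": 0}, {"tx": 6, "ty": 0, "tz": 0, "roll": 0}, {"tx": 14, "ty": 0, "tz": 0, "roll": 0}, {"tx": 25, "ty": 0, "tz": 0, "roll": 0}, {"tx": 25, "ty": 0, "tz": -40, "roll": 0}, {"tx": 25, "ty": 0, "tz": -80, "roll": 0}, {"tx": 25, "ty": 0, "tz": -120, "roll": 0}, {"tx": 60, "ty": 0, "tz": -150, "roll": 0}, {"tx": 60, "ty": 0, "tz": -150, "roll": 0}]'

```text
t: 17.72
eef_pos: [454.3, -45.7, 150.6]
tcp_rot: [-3.139, 0.005, -2.956]
ft_force: [0.6, -0.1, 1.8]
opening: 0.006
grip_force: 0.0
```

Request:
step_arm --moves '[{"tx": -20, "ty": 300, "tz": 0, "roll": 0}, {"tx": -20, "ty": 300, "tz": 0, "roll": 0}, {"tx": -20, "ty": 300, "tz": 0, "roll": 0}, {"tx": -20, "ty": 300, "tz": 0, "roll": 0}, {"tx": -20, "ty": 300, "tz": 0, "roll": 0}, {"tx": -20, "ty": 300, "tz": 0, "roll": 0}, {"tx": -20, "ty": 300, "tz": 0, "roll": 0}, {"tx": -20, "ty": 300, "tz": 0, "roll": 0}, {"tx": -20, "ty": 300, "tz": 0, "roll": 0}]'

```text
t: 18.47
eef_pos: [419.4, 255.6, 145.8]
tcp_rot: [3.141, -0.0, -2.952]
ft_force: [-1.4, -1.3, 0.3]
opening: 0.0
grip_force: 0.0
```

```bash
python3 lev2.py; python3 top.py
```

```text
18.4667 [419.4 255.6 145.8] [-1.4 -1.3  0.3]
scene 50 ...................................#.###.....
scene 70 ....................................#........
scene 90 ...................................##........
scene 112 ..................................###........
top 50 ..............................#######........
top 70 ................................####.........
top 90 ................................####.........
top 112 ................................#.##.........
18.5667 [419.7 252.9 145.9] [ 0.3 -0.4  0.1] J [-122.7  262.6]
192 [152, 154, 161, 155, 147, 166, 170, 169, 174, 168, 151, 113, 110, 109, 111, 114, 117, 117, 115, 114, 114, 112, 112, 109, 106, 105, 102, 104, 104, 106, 105, 103, 104, 105]
200 [51, 59, 140, 197, 191, 187, 187, 190, 190, 190, 189, 153, 108, 106, 108, 108, 108, 107, 106, 105, 104, 105, 106, 106, 106, 104, 103, 102, 101, 101, 102, 101, 102, 100]
208 [50, 52, 47, 79, 193, 190, 184, 186, 187, 190, 188, 191, 159, 106, 105, 109, 114, 116, 114, 114, 112, 112, 111, 107, 105, 104, 102, 102, 99, 100, 100, 100, 99, 101]
blank mask n 1672 x -10.4 61.3 y -113.0 103.5 ((26.083614349365234, -4.768798828125), (71.63479614257812, 216.45928955078125), 0.5532674789428711)
```

```bash
python3 -c "
from cell import env
print(env.job_done())"
```

```text
the job is handed in; nothing more can be done
None
```

I handed the job in at about 18.6 s. The last camera check showed the blank's head on the end stop, its side pressed into the cork fence and straight to about 0.01 rad, the lever at its pin and the gripper clear; I can't see the judge's verdict, and I didn't re-measure the other items on the bench.

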